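# Nest the rinsed seeding cups into one stack

### The arm

A 7-joint arm with a two-finger parallel gripper is mounted at the origin on the work surface. World frame = base frame: x ahead of the robot, y to its left, z up, the work surface at z = 0. Lengths are in m, angles in rad, forces in N, time in s.
With the tool pointing down it reaches from about 0.425 to 0.925 m from the base axis. Payload 6.8 kg.
Tool frame: the origin (TCP) lies at the very end of the fingers, on their centre line; the grasp point (between the pads) lies 19 mm behind it; z points along the fingers, y is the line along which they close (so a half turn about z gives the same grasp; the last joint's range is limited). The gripper opens to 85 mm and grips with 20 to 120 N. Pads are 22 mm wide; open, the fingers measure 114 mm over their backs; the gripper's body (76 mm by 85 mm) begins 54 mm behind the grasp point. The pads swing forward as they close: fully open they stand 13 mm farther back than shut.
Start: joints at [-1.289, 0.477, 0.022, 1.555, -0.011, 1.109, -0.083], TCP at [0.257, 0.624, 0.231] pointing down, gripper open.
Joint ranges: [-2.96, 2.96], [-0.34, 2.1], [-1.41, 1.46], [0.24, 2.44], [-1.37, 4.51], [0.17, 1.92], [-2.96, 2.96]. Speed limits (rad/s): [2.39, 2.39, 3.14, 3.14, 3.14, 3.14, 3.14].

### API

Orientations are given as a unit quaternion [w, x, y, z].
In Python, from station import bot gives the robot as it stands.
- The arm moves only by the tool jog_arm, never from a script. Its argument "motion" is a list of rows, each a list of 7 numbers: the turn, a rotation vector about the tool's x, y, z in rad, then the shift along the tool's x, y, z in mm, then the finger opening in mm, from 0 to 85.4. A call has 1 to 10 rows; each row is the pose to reach, as a shift and turn from the pose commanded when the call began, along the tool's axes at that moment; what a row does not reach only later rows make up. A row lasts 1/8 s, in which the tool goes at most 62.5 mm and 10.7 degrees, less where a joint would pass 70% of its speed; a pose out of reach is approached as far as the arm can. A call with a gripper value outside its range is refused whole. The fingers move at their own pace and stop on an object; "grip_force" is the grip in N (left out, the last holds). Time passes only in rows, so rows that repeat a pose let the fingers close. It gives the time, the measured TCP pose, the force, the opening and the grip force at its end, in the units of the state.
- bot.get_obs(): the state, without advancing time (a new reading comes with each control period).
- bot.read_camera(name): name is "scene" or "top" or "wrist"; returns a dict with "pixels" (480x640x3 uint8, red, green, blue), "camera_matrix" (3x3 intrinsics, pixels), "distortion" ([k1, k2, p1, p2, k3] as OpenCV has them; the pictures are not rectified), "T" (4x4, takes a point from camera to world coordinates); the wrist camera has in their place "tool_from_camera" (4x4, takes a point from camera to tool coordinates, whose origin is the TCP and whose axes are the flange's). Camera axes: x right, y down, z forward; pixel columns grow to the right and rows downward; lengths in m; the calibration is good to about 2 mm. A picture is of the moment at which its call begins: read the wrist's pose just before it. There is no depth.
- bot.hand_in(): hands the job in; it is judged then, once.
Trained networks look in a picture, given as the dict that the camera call returned (one of the last four; its "shot" number tells which), for a name from the list of things; names that differ only in an ending like _2 or _b are one class to them, and where a whole thing is asked for, a point or a joint stands for the part that bears it (a point fixed in the world has none). Each returns a list of dicts, best first, with "score" (0 to 1); they miss things now and then, are a little off and sometimes report something else, mostly with a low value. They report only what shows in the picture. A call takes as long as a camera call. They do not tell look-alikes from the thing itself.
- bot.spot_in(thing, picture): "xy" ([column, row] in pixels, amid what is visible of it).
- bot.tip_of(thing, picture): "xy" ([column, row] in pixels: a listed point, or the origin of a listed thing).
The state is a dict: "t": time; "q": joint angles; "joint_vel": joint speeds; "joint_torque": joint torques, N m; "eef_pos": TCP position; "tool_rot": TCP orientation; "contact_force": force on the tool from outside, world axes, zero at the start; "torque": the same for the moment, N m; "gripper_width": opening from 0.0 (shut) to 1.0 (fully open); "grasp_force": force on a finger pad.
Only numpy, scipy, OpenCV 4.12 (cv2) and the standard library are available. Lean on these libraries where they do the work, as an engineer would, in place of code of your own. Each camera call takes 0.05 s, during which the arm holds its last target. There are 200 camera calls.

### The job

Put the dry seeding cups away: take the two stacking cups out of the divided drying tray and nest them onto the cup that stands in the steel tray, so that all three stand there as one straight upright stack, each sitting fully home on the cup below. Lower them in rather than dropping them, and do not tip a cup over. Leave the squat beaker, the jar, the lens and the screwdriver where they are.

Things in the scene. Friction and masses are not known exactly. Their poses are not given: they have to be found in the camera images.
- cup_base_mid (a point): Centre (half-way up, on the axis, z up) of the white plastic stacking cup upright in the steel tray: the bottom of the stack. All three are alike: open top, 96 mm tall, 45 g, wall 2 mm; tapered body 44 mm across at the foot, 56 mm at 60 mm height, where a flat shoulder steps out to a straight round band 63 mm across and 36 mm tall, up to the rim; mouth 59 mm inside.
- cup_1_mid (a point): Centre (half-way up, z up) of a second such cup, upright in a compartment of the drying tray; its rim is 48 mm above this point. Nested fully home, a cup's shoulder rests on the rim of the cup below: its centre is then 36 mm above that cup's centre and only its 36 mm band shows.
- cup_2_mid (a point): Centre (half-way up, z up) of the third such cup, upright in another compartment of the drying tray; same dimensions and nesting.
- steel_tray: Fixed shallow stainless-steel tray, 240 mm (its x) by 200 mm (its y), rim 18 mm high, floor 3 mm above the bench. Origin: centre of its underside; z up.
- drying_tray: Fixed grey plastic tray, 270 x 270 mm, walls 40 mm high, a cross of 4 mm walls of that height making 2 x 2 compartments; inner floor 4 mm above the bench, compartment centres 66 mm from the centre in its x and y. Origin: centre of its underside; z up. The compartments hold two stacking cups, the squat beaker and the jar, in any arrangement.
- squat_beaker_mid (a point): Centre (half-way up) of a wide straight-sided open white beaker, 84 mm across, 62 mm tall, in a compartment of the drying tray; stays there.
- jar_mid (a point): Centre (half-way up) of a closed amber jar with a black lid, 62 mm across, 84 mm tall, in a compartment of the drying tray; stays there.
- lens_mid (a point): Centre (half-way up) of a black camera lens standing on end on the bench beyond the trays, up to 86 mm across, 130 mm tall; stays there.
- screwdriver_grip (a point): Middle of the handle of a screwdriver, 200 mm long, lying on the bench on the robot's left, beside the trays; stays there.
There are look-alikes about, which are no part of the job. What is shaped like the part that bears cup_1_mid but blue is not meant.

How it is judged:
By the outcome, as a careful person would: the job done as asked, in the order asked, and still so for the second after the job is handed in, with the robot touching nothing.
It also fails if it takes over 51 s, if anything falls off the work surface, if the arm or the gripper's body presses on something with over 40 N, if the wrist force passes 120 N, or if a joint passes its speed limit or range.

## Working session

There is one attempt and no reset: what is moved stays moved. The work goes in short steps, Python scripts to look and compute and a tool call to move; the robot and the scene stay as the last step left them, time stands still between calls to the robot, and variables do not carry over. Pictures are saved under pics/ and viewed, at most 10 in all, crops included, and the job is handed in when it is done.

Besides the shell and the picture viewer there is one more tool, called after "Call:" as name(argument=value, ...) on one line, values as JSON. jog_arm: Moves the arm, as the interface text tells. Its arguments: {"type":"object","properties":{"motion":{"type":"array"},"grip_force":{"type":"number"}},"required":["motion"]}

```bash
mkdir -p pics; ls; cat > h.py <<'E'
import numpy as np, cv2
from station import bot
from scipy.spatial.transform import Rotation as R
def T_of(p,o=None):
    if 'T' in p: return np.array(p['T'])
    T=np.eye(4); q=o['tool_rot']; T[:3,:3]=R.from_quat([q[1],q[2],q[3],q[0]]).as_matrix(); T[:3,3]=o['eef_pos']
    return T@np.array(p['tool_from_camera'])
def ray(p,T,xy):
    u=cv2.undistortPoints(np.array([[xy]],float),np.array(p['camera_matrix'],float),np.array(p['distortion'],float))[0,0]
    d=T[:3,:3]@np.array([u[0],u[1],1]); return T[:3,3],d
def at_z(p,T,xy,z):
    c,d=ray(p,T,xy); return c+d*(z-c[2])/d[2]
def proj(p,T,X):
    Ti=np.linalg.inv(T); r=cv2.Rodrigues(Ti[:3,:3])[0]
    return cv2.projectPoints(np.array(X,float).reshape(-1,1,3),r,Ti[:3,3],np.array(p['camera_matrix'],float),np.array(p['distortion'],float))[0][:,0]
def save(n,im): cv2.imwrite(f'pics/{n}.png',np.ascontiguousarray(im[...,::-1]))
E
python3 - <<'E'
from h import *
o=bot.get_obs(); print(o['t'],o['eef_pos'],o['tool_rot'],o['gripper_width'])
H={'cup_base_mid':.051,'cup_1_mid':.052,'steel_tray':0,'drying_tray':0,'squat_beaker_mid':.035,'jar_mid':.046,'lens_mid':.065,'screwdriver_grip':.015}
for n in ['scene','top','wrist']:
    o=bot.get_obs();p=bot.read_camera(n); T=T_of(p,o); save(n,p['pixels']); print(n,T[:3,3].round(3))
    for k,z in H.items():
        for d in bot.tip_of(k,p)[:5]:
            print(k,round(d['score'],2),np.round(d['xy']),at_z(p,T,d['xy'],z)[:2].round(3))
E
```

```text
pics
0.0 [0.25627913 0.62382223 0.23031227] [-1.07797033e-04  1.93639447e-01  9.81072329e-01 -9.15352205e-04] 0.9976496986129462
scene [0.896 0.62  1.148]
cup_base_mid 0.65 [287. 162.] [ 0.574 -0.127]
cup_1_mid 0.94 [265. 320.] [0.778 0.197]
cup_1_mid 0.81 [329. 294.] [0.641 0.204]
cup_1_mid 0.81 [280. 375.] [0.8   0.311]
steel_tray 0.67 [287. 161.] [ 0.558 -0.165]
drying_tray 0.91 [353. 270.] [0.556 0.159]
squat_beaker_mid 0.7 [376. 228.] [0.475 0.107]
lens_mid 0.71 [221. 241.] [0.788 0.002]
lens_mid 0.53 [285. 164.] [ 0.584 -0.115]
screwdriver_grip 0.61 [425. 390.] [0.561 0.454]
top [0.533 0.078 1.313]
cup_base_mid 0.63 [405. 255.] [ 0.587 -0.136]
cup_1_mid 0.96 [269. 170.] [0.787 0.19 ]
cup_1_mid 0.91 [218. 162.] [0.803 0.312]
cup_1_mid 0.83 [257. 230.] [0.642 0.214]
steel_tray 0.71 [410. 271.] [ 0.551 -0.157]
drying_tray 0.81 [284. 262.] [0.568 0.152]
drying_tray 0.35 [411. 270.] [ 0.554 -0.16 ]
squat_beaker_mid 0.63 [301. 300.] [0.479 0.109]
squat_beaker_mid 0.63 [409. 272.] [ 0.549 -0.148]
jar_mid 0.59 [246. 287.] [0.508 0.238]
lens_mid 0.61 [344. 170.] [0.785 0.01 ]
screwdriver_grip 0.71 [157. 264.] [0.56  0.458]
screwdriver_grip 0.66 [342. 169.] [0.8   0.013]
wrist [0.194 0.65  0.374]
```

View pics/scene.png

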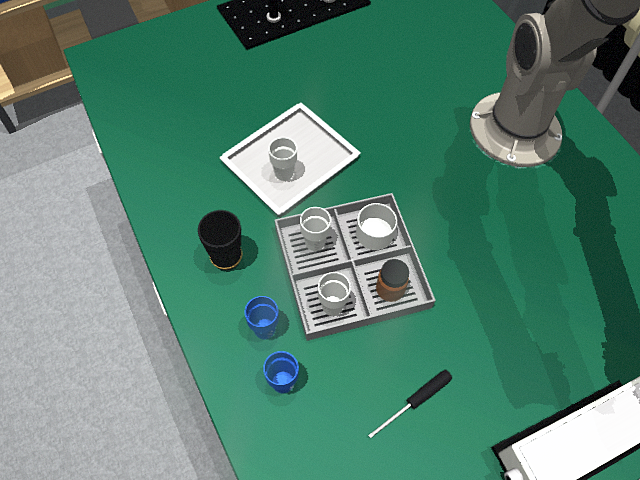

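View pics/top.png

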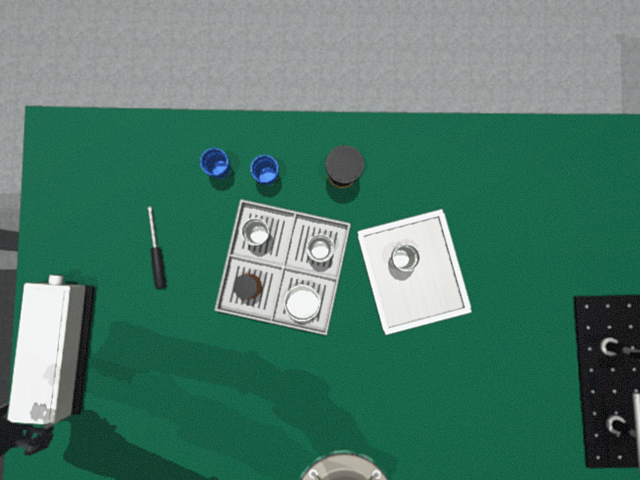

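The scene picture shows three white cups: the base in the steel tray (283,158), and two in the drying tray at (315,228) and (333,294). The blue look-alikes stand on the bench at (262,318) and (282,372), and I exclude them by colour. In the top view the tray cups are at (319,248) and (257,232), and the base is at (404,257). Next I'll fit the cup model to both views and confirm it in an enlarged crop.

```bash
cat >> h.py <<'E'
a=np.linspace(0,2*np.pi,60,endpoint=False); C=np.c_[np.cos(a),np.sin(a),0*a]
def outline(p,T,x,y,zf):
    f=lambda r,h: C*r+[x,y,zf+h]
    rim=proj(p,T,f(.0315,.096)); inn=proj(p,T,f(.0295,.096))
    al=proj(p,T,np.vstack([f(.0315,.096),f(.0315,.06),f(.022,0)])).astype(np.float32)
    hull=cv2.convexHull(al)[:,0]
    return rim,inn,hull
def dens(c,n=120):
    c=np.vstack([c,c[:1]]); s=np.r_[0,np.cumsum(np.linalg.norm(np.diff(c,axis=0),axis=1))]
    t=np.linspace(0,s[-1],n,endpoint=False); return np.c_[np.interp(t,s,c[:,0]),np.interp(t,s,c[:,1])]
def grad(p):
    g=cv2.GaussianBlur(cv2.cvtColor(p['pixels'],cv2.COLOR_RGB2GRAY),(0,0),1).astype(np.float32)
    return np.minimum(np.hypot(cv2.Sobel(g,5,1,0),cv2.Sobel(g,5,0,1)),120)
def fit(views,x0,y0,zf,rng=.02,st=.001):
    best=None; G=[grad(p) for p,_ in views]
    for x in np.arange(x0-rng,x0+rng,st):
        for y in np.arange(y0-rng,y0+rng,st):
            s=0
            for (p,T),g in zip(views,G):
                rim,inn,h=outline(p,T,x,y,zf)
                for c in (rim,dens(h)):
                    s+=cv2.remap(g,c[:,0].astype(np.float32),c[:,1].astype(np.float32),1).mean()
            if best is None or s>best[0]: best=(s,x,y)
    return best
E
python3 - <<'E'
from h import *
V=[]
for n in ['scene','top']:
    p=bot.read_camera(n); V.append((p,T_of(p)))
o=bot.get_obs(); q=o['tool_rot']; M=R.from_quat([q[1],q[2],q[3],q[0]]).as_matrix(); print(M.round(3))
out=[]
for n,zf,ps in [('base',.003,[(283,158),(404,257)]),('A',.004,[(315,228),(319,248)]),('B',.004,[(333,294),(257,232)])]:
    g=[at_z(p,T,xy,zf+.06)[:2] for (p,T),xy in zip(V,ps)]
    m=np.mean(g,0); b=fit(V,*m,zf); each=[fit([v],*m,zf)for v in V]
    print(n,np.round(g,3).tolist(),np.round(b,4),np.round(each,4).tolist(), 'tool d mm',(M.T@(np.r_[b[1:],.061]-o['eef_pos'])*1000).round())
    row=[]
    for p,T in V:
        rim,inn,h=outline(p,T,b[1],b[2],zf); c=rim.mean(0).astype(int)
        k=6; x,y=c-32; im=cv2.resize(p['pixels'][y:y+70,x:x+64],None,fx=4,fy=4,interpolation=2)
        for cc in (rim,h): cv2.polylines(im,[np.int32((cc-[x,y]+.5)*4)],True,(255,0,0),1)
        row.append(im)
    out.append(np.vstack(row))
save('fit1',np.hstack(out))
E
```

```text
[[-0.925  0.38  -0.   ]
 [ 0.38   0.925  0.   ]
 [ 0.     0.    -1.   ]]
base [[0.581, -0.134], [0.582, -0.132]] [ 4.18708e+02  5.80500e-01 -1.32000e-01] [[221.6083, 0.5815, -0.133], [208.749, 0.5795, -0.131]] tool d mm [-587. -577.  170.]
A [[0.599, 0.062], [0.601, 0.067]] [4.086524e+02 5.971000e-01 6.080000e-02] [[208.7109, 0.6001, 0.0668], [214.9328, 0.5801, 0.0658]] tool d mm [-529. -392.  170.]
B [[0.636, 0.213], [0.637, 0.213]] [4.231439e+02 6.373000e-01 2.142000e-01] [[216.1351, 0.6373, 0.2162], [215.4668, 0.6413, 0.2112]] tool d mm [-508. -235.  170.]
```

View pics/fit1.png

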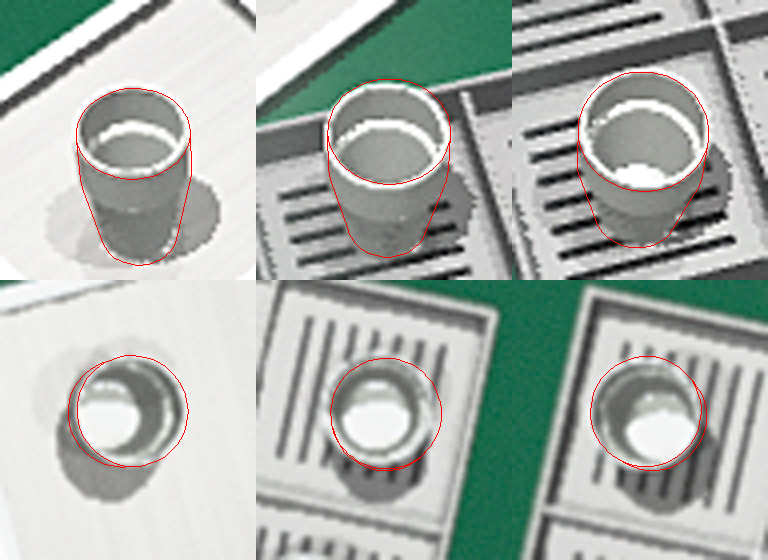

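The crop confirms all three white cups. The base and B fit to within about 1 px. A really lies about 3 mm further in +y, near (0.599,0.064). I'll go above A.

Call:
jog_arm(motion=[[0,0,0,-530,-388,0,85],[0,0,0,-530,-388,0,85],[0,0,0,-530,-388,0,85],[0,0,0,-530,-388,0,85],[0,0,0,-530,-388,0,85],[0,0,0,-530,-388,0,85],[0,0,0,-530,-388,0,85],[0,0,0,-530,-388,0,85],[0,0,0,-530,-388,0,85],[0,0,0,-530,-388,0,85]])

```text
t: 2.7
eef_pos: [0.5836, 0.0896, 0.2317]
tool_rot: [0.0, 0.193, 0.981, 0.0]
contact_force: [0.7, 0.8, -0.3]
gripper_width: 0.997
grasp_force: 0.0
```

```bash
cat > w.py <<'E'
from h import *
import sys
# usage: w.py name x y zf zoffsetTCP
n=sys.argv[1]; x,y,zf,zt=map(float,sys.argv[2:6])
V=[]
o=bot.get_obs(); p=bot.read_camera('wrist'); V.append((p,T_of(p,o)))
q=o['tool_rot']; M=R.from_quat([q[1],q[2],q[3],q[0]]).as_matrix()
b=fit(V,x,y,zf,.015); b=fit(V,b[1],b[2],zf,.002,.00025)
print('t',o['t'],'eef',o['eef_pos'].round(4),'fit',np.round(b,4),'tool d mm',(M.T@(np.r_[b[1:],zt]-o['eef_pos'])*1000).round(1))
im=p['pixels'].copy(); rim,inn,h=outline(*V[0],b[1],b[2],zf)
for cc in (rim,h): cv2.polylines(im,[np.int32(cc)],True,(255,0,0),1)
save(n,im)
E
python3 w.py wA .599 .064 .004 .061
```

```text
t 2.7 eef [0.5836 0.0896 0.2317] fit [2.148263e+02 5.975000e-01 6.450000e-02] tool d mm [-22.3 -18.1 170.7]
```

View pics/wA.png

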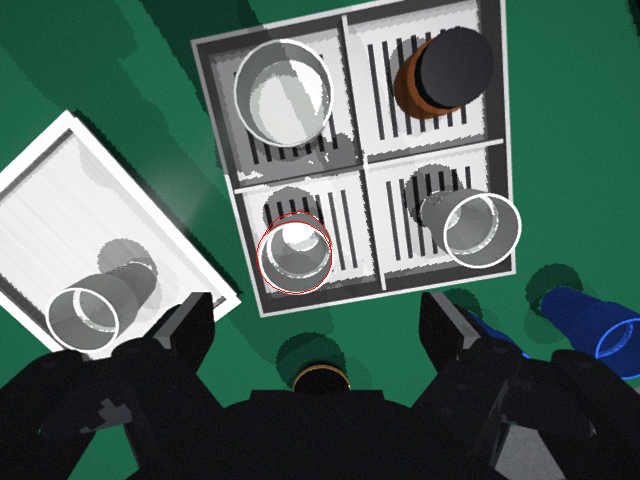

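The wrist view shows cup A at (295,258) with the overlay matching. B is at (482,230) and the base at (83,320). I'll align and descend.

Call:
jog_arm(motion=[[0,0,0,-22.3,-18.1,50,85],[0,0,0,-22.3,-18.1,90,85],[0,0,0,-22.3,-18.1,120,85],[0,0,0,-22.3,-18.1,145,85],[0,0,0,-22.3,-18.1,165,85],[0,0,0,-22.3,-18.1,170.5,85],[0,0,0,-22.3,-18.1,170.5,85],[0,0,0,-22.3,-18.1,170.5,70]])

```text
t: 3.75
eef_pos: [0.5972, 0.0662, 0.0618]
tool_rot: [0.001, 0.194, 0.981, 0.0]
contact_force: [-0.7, 0.4, 0.6]
gripper_width: 0.826
grasp_force: 0.0
```

Call:
jog_arm(motion=[[0,0,0,0,0,0,60],[0,0,0,0,0,0,58],[0,0,0,0,0,0,58],[0,0,0,0,0,0,58],[0,0,0,0,0,0,58],[0,0,0,0,0,-10,58],[0,0,0,0,0,-25,58]], grip_force=25)

```text
t: 4.62
eef_pos: [0.5961, 0.066, 0.0864]
tool_rot: [-0.0, 0.194, 0.981, -0.0]
contact_force: [0.3, -0.0, -0.3]
gripper_width: 0.727
grasp_force: 27.6
```

Call:
jog_arm(motion=[[0,0,0,0,0,-40,58],[0,0,0,0,0,-90,58],[0,0,0,0,0,-130,58],[0,0,0,-15,-45,-140,58],[0,0,0,-30,-95,-140,58],[0,0,0,-45,-140,-140,58],[0,0,0,-55,-175,-140,58],[0,0,0,-61,-189,-140,58],[0,0,0,-61,-189,-140,58]])

```text
t: 5.75
eef_pos: [0.5812, -0.1322, 0.2262]
tool_rot: [0.0, 0.194, 0.981, 0.0]
contact_force: [1.1, 0.6, -0.9]
gripper_width: 0.723
grasp_force: 27.7
```

```bash
python3 - <<'E'
from h import *
o=bot.get_obs(); zf=o['eef_pos'][2]-.0578; V=[]; print(o['eef_pos'])
for n in ['wrist','scene','top']:
    p=bot.read_camera(n); V.append((p,T_of(p,o)))
ims=[]
for nm,vs in (('wrist',V[:1]),('scene',V[1:2]),('top',V[2:]),('s+t',V[1:])):
    b=fit(vs,*o['eef_pos'][:2],zf,.01); print('held',nm,np.round(b,4))
b0=fit(V[1:2],.5805,-.132,.003,.008); print('base scene',np.round(b0,4))
for p,T in V:
    im=p['pixels'].copy()
    for z,(x,y) in ((zf,o['eef_pos'][:2]),(.003,(.5805,-.132))):
        rim,inn,h=outline(p,T,x,y,z)
        for cc in (rim,h): cv2.polylines(im,[np.int32(cc)],True,(255,0,0) if z>.1 else (0,0,255),1)
    c=np.clip(outline(p,T,*o['eef_pos'][:2],zf)[0].mean(0).astype(int),[64,80],[570,400])
    s=110 if p is V[0][0] else 64
    c=np.clip(c,s,[640-s,480-s])
    ims.append(cv2.resize(im[c[1]-s:c[1]+s,c[0]-s:c[0]+s],(264,264),interpolation=2))
save('hold1',np.hstack(ims))
E
```

```text
[ 0.58117785 -0.13221392  0.22623391]
held wrist [ 1.597944e+02  5.832000e-01 -1.322000e-01]
held scene [ 2.046183e+02  5.822000e-01 -1.382000e-01]
held top [ 1.892933e+02  5.882000e-01 -1.322000e-01]
held s+t [ 3.761175e+02  5.852000e-01 -1.322000e-01]
base scene [ 2.155251e+02  5.815000e-01 -1.320000e-01]
```

View pics/hold1.png

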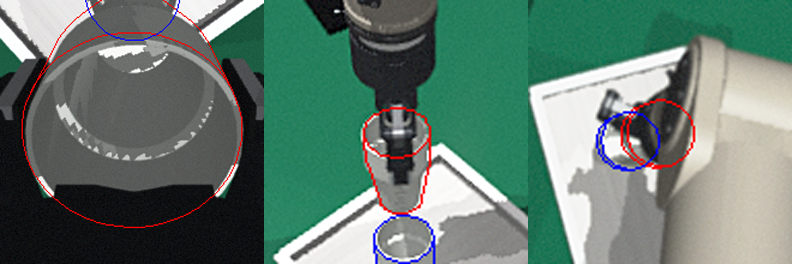

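The held cup hangs upright and its axis is within about 1.5 mm of the base cup's axis. I'll lower it gently.

Call:
jog_arm(motion=[[0,0,0,0,0,30,58],[0,0,0,0,0,60,58],[0,0,0,0,0,80,58],[0,0,0,0,0,95,58],[0,0,0,0,0,105,58],[0,0,0,0,0,112,58],[0,0,0,0,0,118,58],[0,0,0,0,0,122,58],[0,0,0,0,0,122,58]])

```text
t: 7.02
eef_pos: [0.5809, -0.132, 0.1037]
tool_rot: [-0.0, 0.194, 0.981, 0.0]
contact_force: [-0.4, 0.1, -0.5]
gripper_width: 0.729
grasp_force: 27.7
```

Call:
jog_arm(motion=[[0,0,0,0,0,2,58],[0,0,0,0,0,4,58],[0,0,0,0,0,5.5,58],[0,0,0,0,0,6.5,58],[0,0,0,0,0,7,58],[0,0,0,0,0,7.5,58],[0,0,0,0,0,7.5,58]])

```text
t: 7.9
eef_pos: [0.5808, -0.1323, 0.0974]
tool_rot: [-0.0, 0.194, 0.981, 0.0]
contact_force: [-5.4, 0.4, 11.6]
gripper_width: 0.727
grasp_force: 27.4
```

Call:
jog_arm(motion=[[0,0,0,0,0,0,64],[0,0,0,0,0,0,70],[0,0,0,0,0,0,78],[0,0,0,0,0,0,85],[0,0,0,0,0,0,85],[0,0,0,0,0,-30,85],[0,0,0,0,0,-75,85],[0,0,0,0,0,-125,85],[0,0,0,0,0,-150,85]])

```text
t: 9.02
eef_pos: [0.5821, -0.1324, 0.2493]
tool_rot: [0.002, 0.194, 0.981, 0.0]
contact_force: [0.2, -0.1, -0.6]
gripper_width: 0.997
grasp_force: 0.0
```

Call:
jog_arm(motion=[[0,0,0,10,45,0,85],[0,0,0,24,100,5,85],[0,0,0,38,160,10,85],[0,0,0,52,220,15,85],[0,0,0,65,275,20,85],[0,0,0,73,312,20,85],[0,0,0,73,312,20,85]])

```text
t: 9.9
eef_pos: [0.6314, 0.1894, 0.2256]
tool_rot: [-0.001, 0.19, 0.982, 0.001]
contact_force: [0.4, -0.5, 0.1]
gripper_width: 0.994
grasp_force: 0.0
```

```bash
python3 w.py wB .637 .214 .004 .061; python3 - <<'E'
from h import *
V=[]
for n in ['scene','top']:
    p=bot.read_camera(n); V.append((p,T_of(p)))
ims=[]
# upper cup: fit band only via foot z .039 nested; scan height
for p,T in V:
    im=p['pixels'].copy(); best=None; g=grad(p)
    for zr in np.arange(.120,.160,.001):
        for x in np.arange(.57,.595,.001):
            for y in np.arange(-.142,-.12,.001):
                c=proj(p,T,C*.0315+[x,y,zr]).astype(np.float32); s=cv2.remap(g,c[:,0],c[:,1],1).mean()
                if best is None or s>best[0]: best=(s,x,y,zr)
    print(np.round(best,4), 'fixed z', end=' ')
    best=None
    for x in np.arange(.57,.595,.0005):
        for y in np.arange(-.142,-.12,.0005):
            s=0
            for z in (.135,.099):
                c=proj(p,T,C*.0315+[x,y,z]).astype(np.float32); s+=cv2.remap(g,c[:,0],c[:,1],1).mean() if z>.1 else 0
            if best is None or s>best[0]: best=(s,x,y)
    print(np.round(best,4))
    b=best[1:]; rim=proj(p,T,C*.0315+[*b,.135]); c=rim.mean(0).astype(int); s=40
    for z in (.135,.099): cv2.polylines(im,[np.int32(np.round(proj(p,T,C*.0315+[*b,z])))],True,(255,0,0),1)
    for q in (im,p['pixels']): ims.append(cv2.resize(q[c[1]-s:c[1]+s,c[0]-s:c[0]+s],(380,290) if 0 else (290,290),interpolation=2))
save('stack1',np.vstack([np.hstack(ims[:2]),np.hstack(ims[2:])]))
E
```

```text
t 9.9 eef [0.6314 0.1894 0.2256] fit [212.1672   0.6347   0.2133] tool d mm [  5.6  23.2 164.6]
[115.0154   0.577   -0.142    0.12  ] fixed z [112.3822   0.581   -0.131 ]
[113.7074   0.579   -0.132    0.12  ] fixed z [113.0069   0.579   -0.1295]
```

View pics/stack1.png

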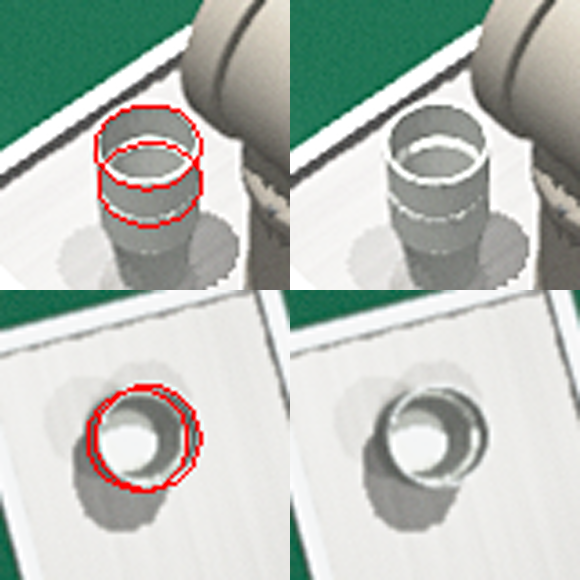

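View pics/wB.png

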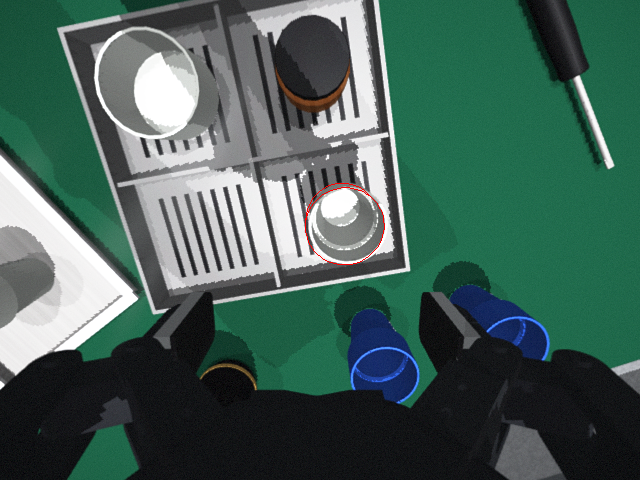

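The first cup is nested straight: its white rim ellipse is centred at (438,145) in the left crop, with one band showing above the base rim. Cup B is at (345,225) in the wrist view and the overlay agrees. I'll align and descend on B.

Call:
jog_arm(motion=[[0,0,0,5,24,50,85],[0,0,0,5,24,90,85],[0,0,0,5,24,120,85],[0,0,0,5,24,145,85],[0,0,0,5,24,160,85],[0,0,0,5,24,164,85],[0,0,0,5,24,164,85],[0,0,0,5,24,164,72]])

```text
t: 11.05
eef_pos: [0.6373, 0.2086, 0.0635]
tool_rot: [0.001, 0.194, 0.981, 0.001]
contact_force: [0.1, 0.1, -0.5]
gripper_width: 0.847
grasp_force: 0.2
```

Call:
jog_arm(motion=[[0,0,0,0,0,0,60],[0,0,0,0,0,0,58],[0,0,0,0,0,0,58],[0,0,0,0,0,0,58],[0,0,0,0,0,0,58],[0,0,0,0,0,0,58]], grip_force=25)

```text
t: 11.8
eef_pos: [0.6376, 0.2091, 0.0637]
tool_rot: [0.001, 0.194, 0.981, 0.001]
contact_force: [-0.4, 0.0, 6.4]
gripper_width: 0.742
grasp_force: 28.5
```

Call:
jog_arm(motion=[[0,0,0,0,0,-10,58],[0,0,0,0,0,-40,58],[0,0,0,0,0,-90,58],[0,0,0,0,0,-140,58],[0,0,0,-5,-25,-175,58],[0,0,0,-18,-75,-195,58],[0,0,0,-32,-130,-198,58],[0,0,0,-45,-190,-198,58],[0,0,0,-58,-245,-198,58],[0,0,0,-69,-290,-198,58]])

```text
t: 13.05
eef_pos: [0.589, -0.0888, 0.2608]
tool_rot: [0.0, 0.195, 0.981, -0.0]
contact_force: [0.8, 0.7, -0.4]
gripper_width: 0.736
grasp_force: 29.2
```

Call:
jog_arm(motion=[[0,0,0,-6,-28,0,58],[0,0,0,-9,-42,0,58],[0,0,0,-10,-46,0,58],[0,0,0,-10,-46,0,58],[0,0,0,-10,-46,0,58]])

```text
t: 13.68
eef_pos: [0.5823, -0.1307, 0.2602]
tool_rot: [-0.0, 0.193, 0.981, 0.0]
contact_force: [-0.2, -0.0, -0.1]
gripper_width: 0.74
grasp_force: 29.2
```

```bash
python3 - <<'E'
from h import *
o=bot.get_obs(); zf=o['eef_pos'][2]-.0597; V=[]; print(o['t'],o['eef_pos'],zf,o['gripper_width'])
for n in ['wrist','scene','top']:
    p=bot.read_camera(n); V.append((p,T_of(p,o)))
q=o['tool_rot']; M=R.from_quat([q[1],q[2],q[3],q[0]]).as_matrix()
# wrist: inner+outer rim of held cup only
p,T=V[0]; g=grad(p); best=None
for dx in np.arange(-.008,.008,.0005):
  for dy in np.arange(-.003,.003,.0005):
    x,y=(o['eef_pos']+M@[dx,dy,0])[:2]; rim,inn,h=outline(p,T,x,y,zf); s=0
    for c in (rim,inn): c=c.astype(np.float32); s+=cv2.remap(g,c[:,0],c[:,1],1).mean()
    if best is None or s>best[0]: best=(s,dx,dy,x,y)
print('held tool offset',np.round(best,4))
ims=[]
for p,T in V:
    im=p['pixels'].copy()
    for z,(x,y) in ((zf,best[3:]),(.039,(.581,-.1315))):
        rim,inn,h=outline(p,T,x,y,z)
        for cc in (rim,h): cv2.polylines(im,[np.int32(cc)],True,(255,0,0) if z>.1 else (0,0,255),1)
    s=130 if p is V[0][0] else 64
    c=np.clip(outline(p,T,*best[3:],zf)[0].mean(0).astype(int),s,[640-s,480-s])
    ims.append(cv2.resize(im[c[1]-s:c[1]+s,c[0]-s:c[0]+s],(264,264) if p is V[2][0] else (264,264),interpolation=2))
save('hold2',np.hstack(ims))
E
```

```text
13.675 [ 0.58232376 -0.13068914  0.26016008] 0.20046008232870852 0.7395414887932331
held tool offset [ 1.425596e+02  5.000000e-03  0.000000e+00  5.777000e-01 -1.288000e-01]
```

View pics/hold2.png

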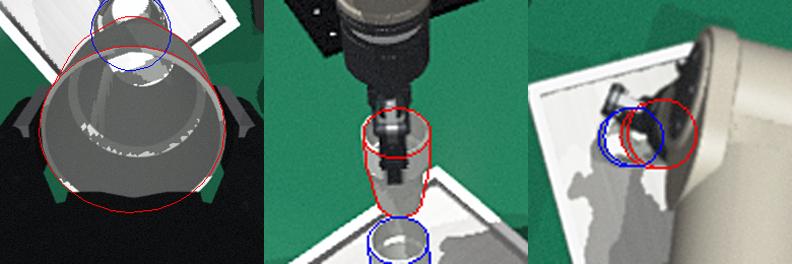

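The held cup is upright, with its axis about 5 mm along tool x from the TCP. I'll correct by x −4.5 and lower.

Call:
jog_arm(motion=[[0,0,0,-4.5,-1,20,58],[0,0,0,-4.5,-1,50,58],[0,0,0,-4.5,-1,75,58],[0,0,0,-4.5,-1,90,58],[0,0,0,-4.5,-1,101,58],[0,0,0,-4.5,-1,109,58],[0,0,0,-4.5,-1,115,58],[0,0,0,-4.5,-1,118,58],[0,0,0,-4.5,-1,118,58]])

```text
t: 14.95
eef_pos: [0.5856, -0.135, 0.1422]
tool_rot: [-0.0, 0.194, 0.981, -0.0]
contact_force: [-1.0, 0.9, -1.3]
gripper_width: 0.741
grasp_force: 28.1
```

Call:
jog_arm(motion=[[0,0,0,0,0,2,58],[0,0,0,0,0,4,58],[0,0,0,0,0,5.5,58],[0,0,0,0,0,6.5,58],[0,0,0,0,0,7.5,58],[0,0,0,0,0,8,58],[0,0,0,0,0,8,58]])

```text
t: 15.82
eef_pos: [0.5862, -0.1361, 0.1353]
tool_rot: [0.001, 0.194, 0.981, -0.0]
contact_force: [-2.7, -1.9, 9.0]
gripper_width: 0.74
grasp_force: 26.4
```

Call:
jog_arm(motion=[[0,0,0,0,0,0.5,58],[0,0,0,0,0,0.5,64],[0,0,0,0,0,0,68],[0,0,0,0,0,0,76],[0,0,0,0,0,0,85],[0,0,0,0,0,0,85],[0,0,0,0,0,-20,85],[0,0,0,0,0,-60,85],[0,0,0,0,0,-110,85],[0,0,0,0,0,-125,85]])

```text
t: 17.08
eef_pos: [0.5872, -0.1355, 0.2627]
tool_rot: [0.003, 0.194, 0.981, 0.0]
contact_force: [1.0, -0.5, 0.2]
gripper_width: 0.995
grasp_force: 0.0
```

Call:
jog_arm(motion=[[0,0,0,15,45,0,85],[0,0,0,30,100,0,85],[0,0,0,45,160,0,85],[0,0,0,55,200,0,85],[0,0,0,60,220,0,85],[0,0,0,60,220,0,85],[0,0,0,60,220,0,85],[0,0,0,60,220,0,85]])

```text
t: 18.08
eef_pos: [0.6139, 0.0888, 0.2594]
tool_rot: [0.0, 0.195, 0.981, -0.0]
contact_force: [0.2, 0.9, 0.4]
gripper_width: 0.995
grasp_force: 0.0
```

```bash
python3 - <<'E'
from h import *
print(bot.get_obs()['t']); ims=[]
for n in ['scene','top']:
    p=bot.read_camera(n);T=T_of(p); im=p['pixels'].copy()
    for z in (.171,.135,.099): cv2.polylines(im,[np.int32(np.round(proj(p,T,C*.0315+[.581,-.1315,z])))],True,(255,0,0),1)
    c=proj(p,T,[[.581,-.1315,.12]])[0].astype(int); s=45
    ims.append(np.hstack([cv2.resize(q[c[1]-s:c[1]+s,c[0]-s:c[0]+s],(295,295),interpolation=2) for q in (im,p['pixels'])]))
save('stack2',np.vstack(ims))
E
```

```text
18.075
```

View pics/stack2.png

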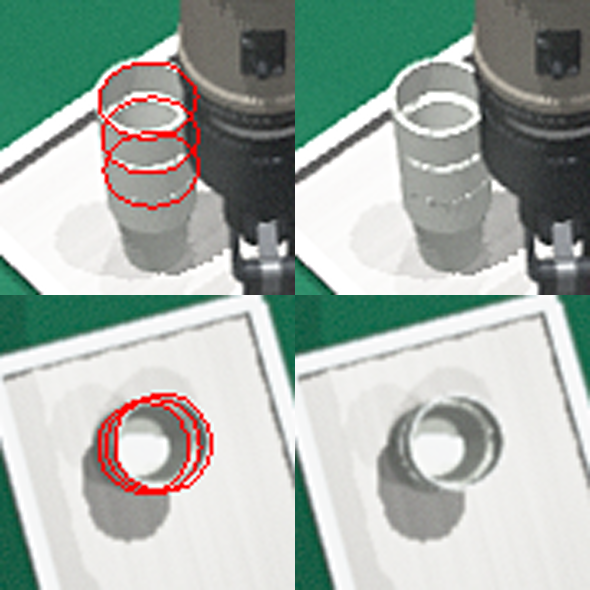

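The stack looks straight, but the upper seam shows brighter than the lower one. I'll check it for a gap numerically, with the arm moved clear.

Call:
jog_arm(motion=[[0,0,0,20,50,-10,85],[0,0,0,40,100,-20,85],[0,0,0,60,150,-20,85],[0,0,0,70,180,-20,85],[0,0,0,70,180,-20,85],[0,0,0,70,180,-20,85]])

```text
t: 18.92
eef_pos: [0.6179, 0.2827, 0.2792]
tool_rot: [0.0, 0.194, 0.981, -0.001]
contact_force: [0.4, -0.1, -0.0]
gripper_width: 0.994
grasp_force: 0.0
```

```bash
python3 - <<'E'
from h import *
p=bot.read_camera('scene');T=T_of(p)
g=cv2.cvtColor(p['pixels'],cv2.COLOR_RGB2GRAY).astype(np.float32)
x,y=.581,-.1315; d=np.arctan2(T[1,3]-y,T[0,3]-x)
zs=np.arange(.03,.185,.0015)
for nm,off in (('left',-.6),('mid',0),('right',.6)):
    pr=[]
    for z in zs:
        t=d+off+np.linspace(-.25,.25,25)
        c=proj(p,T,np.c_[x+.0315*np.cos(t),y+.0315*np.sin(t),0*t+z]).astype(np.float32)
        pr.append(cv2.remap(g,c[:,0],c[:,1],1).mean())
    print(nm,' '.join(f'{z*1000:.0f}:{v:.0f}' for z,v in zip(zs,pr)))
px=proj(p,T,[[x,y,.12],[x,y,.1215]]);print(px)
c=px[0].astype(int); save('final',cv2.resize(p['pixels'][c[1]-38:c[1]+38,c[0]-38:c[0]+38],(600,600),interpolation=cv2.INTER_CUBIC))
E
```

```text
left 30:150 32:147 33:144 34:142 36:140 38:138 39:137 41:136 42:136 44:136 45:135 47:132 48:129 50:126 51:125 53:123 54:123 56:123 57:122 59:119 60:115 62:114 63:113 65:115 66:119 68:125 69:132 71:138 72:143 74:145 75:144 77:144 78:144 80:144 81:145 83:144 84:144 86:144 87:144 89:145 90:145 92:145 93:144 95:143 96:142 98:141 99:140 101:140 102:141 104:144 105:148 107:149 108:146 110:143 111:143 113:143 114:143 116:143 117:144 119:144 120:144 122:143 123:143 125:144 126:144 128:143 129:143 131:143 132:145 134:153 135:169 137:183 138:192 140:192 141:179 143:157 144:142 146:139 147:140 149:141 150:141 152:142 153:142 155:143 156:143 158:143 159:143 161:143 162:143 164:143 165:141 167:137 168:137 170:148 171:175 173:214 174:241 176:246 177:233 179:201 180:161 182:136 183:131 185:134
mid 30:122 32:123 33:124 34:124 36:123 38:122 39:122 41:122 42:122 44:122 45:122 47:122 48:122 50:121 51:120 53:120 54:120 56:121 57:121 59:121 60:121 62:120 63:120 65:120 66:121 68:123 69:129 71:136 72:139 74:139 75:138 77:139 78:139 80:139 81:138 83:138 84:138 86:138 87:138 89:138 90:137 92:136 93:135 95:13
[... 628 characters left out ...]
128 62:127 63:126 65:126 66:126 68:126 69:126 71:127 72:129 74:131 75:132 77:132 78:132 80:133 81:133 83:133 84:133 86:133 87:132 89:132 90:132 92:132 93:131 95:131 96:131 98:130 99:130 101:131 102:134 104:140 105:146 107:150 108:145 110:137 111:132 113:130 114:129 116:128 117:129 119:129 120:129 122:129 123:129 125:128 126:128 128:128 129:128 131:126 132:124 134:125 135:133 137:148 138:168 140:186 141:195 143:189 144:171 146:151 147:136 149:128 150:124 152:123 153:124 155:125 156:126 158:126 159:126 161:125 162:125 164:125 165:125 167:124 168:122 170:120 171:118 173:124 174:150 176:186 177:216 179:234 180:233 182:219 183:203 185:195
[[282.42756766 143.10068389]
 [282.40295239 142.67044933]]
```

View pics/final.png

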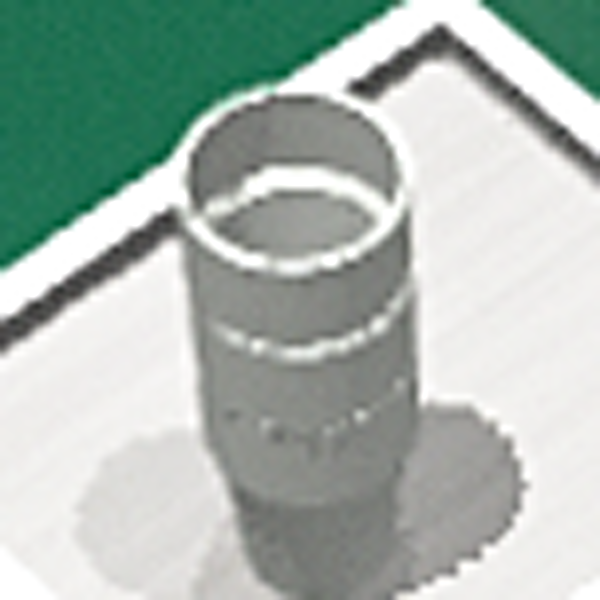

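The seam and rim spacings come out at about 35.5 and 37 mm against a nominal 36. Both cups also met contact within 0.6 mm of the computed home height. The final picture shows the upright stack with its rim at (295,180) and seams at (300,350) and (300,430), so the bright line is just rim showing from the small seat play. I'll hand in.

```bash
python3 -c "
from station import bot
print(bot.hand_in())"
```

```text
the job is handed in; nothing more can be done
None
```

Both tray cups are nested on the base cup in the steel tray, the stack stands upright by camera and contact-height checks with about 1–3 mm of sideways offset between cups, and I handed in at about 19 s of the 51 s limit (no verdict came back).

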